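Zero the phase shifter by feel and lock it

ROBOT

A 7-joint arm with a two-finger parallel gripper is mounted at the origin on a cart in front of the work surface, level with it; the furniture and walls round the work are solid. World frame = base frame: x ahead of the robot, y to its left, z up, the work surface at z = 0. Lengths are in mm, angles in rad, forces in N, time in s.
With the tool pointing down it reaches from about 400 to 850 mm from the base axis. Payload 4.5 kg.
Tool frame: the origin (TCP) lies on the centre line of the jaws, within the pads' length; the fingertips stand arm.tips_ahead ahead of it and the grasp point (between the pads) lies 6 mm ahead of it (arm.tips_ahead is the distance from the TCP to the fingertips, in mm); z points along the fingers, y is the line along which they close (so a half turn about z gives the same grasp; the last joint's range is limited). The gripper opens to 88 mm and grips with 3 to 60 N. Pads are 18 mm wide; open, the fingers measure 123 mm over their backs; the gripper's body (75 mm by 187 mm) begins 45 mm behind the grasp point.
Start: joints at [1.183, 0.689, -0.195, 1.565, 0.157, 0.902, -0.215], TCP at [255.907, -570.231, 263.743] pointing down, gripper open.
Joint ranges: [-3.01, 3.01], [-0.46, 2.08], [-1.47, 1.51], [0.13, 2.56], [-1, 4.14], [0.04, 2.09], [-2.66, 2.66]. Speed limits (rad/s): [2.57, 2.57, 3.14, 3.14, 3.14, 3.14, 3.14].

INTERFACE

Orientations are given as a unit quaternion [x, y, z, w].
In Python, from plant import monitor, grab_frame, camera_model, order, spotter, arm gives the robot as it stands.
- The arm moves only by the tool send_rows, never from a script. Its argument "rows" is one flat list of numbers, 5 for each row, row after row: the shift along the tool's x, y, z normalised to -1 to 1, where 1 is 250 mm, then the turn about the tool's z normalised to -1 to 1, where 1 is 60 degrees, then the closure, from 0 (fully open) to 1 (shut). In form: [x, y, z, roll, gripper, x, y, z, roll, gripper, ...]. A call has 1 to 5 rows; each row is the pose to reach, as a shift and turn from the pose commanded when the call began, along the tool's axes at that moment; what a row does not reach only later rows make up. A row lasts 1/12 s, in which the tool goes at most 41.7 mm and 7.16 degrees, less where a joint would pass 70% of its speed; a pose out of reach is approached as far as the arm can. A call with a number of a shift or a turn outside -1 to 1 is refused whole. A call with a gripper value outside its range is refused whole. The fingers move at their own pace and stop on an object; the grip force is fixed at half the most. Time passes only in rows, so rows that repeat a pose let the fingers close. It gives the time, the measured TCP pose, the force, the opening and the grip force at its end, in the units of the state.
- monitor.state(): the state, without advancing time (a new reading comes with each control period).
- grab_frame(name): name is "scene" or "top" or "wrist"; returns the picture (480x640x3 uint8, red, green, blue); there is no depth.
- camera_model(name): a dict with "vfov" (degrees; the focal length in pixels is half the picture's height over the tangent of half this angle, whatever the lens; pixels are square), "cx", "cy" (the principal point, pixels), "position" and "orientation" of the camera in the world. Camera axes: x right, y down, z forward; pixel columns grow to the right and rows downward; lengths in mm; the calibration is good to about 2 mm. A picture is of the moment at which its call begins: read the wrist's pose just before it. camera_model takes no time and is no camera call; for the wrist camera it gives the pose at the moment of the call.
- order.hand_in(): hands the job in; it is judged then, once.
Trained networks look in the newest picture that a camera, given by its name, has taken for a name from the list of things; names that differ only in an ending like _2 or _b are one class to them, and where a whole thing is asked for, a point or a joint stands for the part that bears it (a point fixed in the world has none). Each returns a list of dicts, best first, with "score" (0 to 1); they miss things now and then, are a little off and sometimes report something else, mostly with a low value. They report only what shows in the picture. A call takes as long as a camera call.
- spotter.recognise(target, camera): "at" ([x, y, z] in mm, in world coordinates, good to about 4 mm: the middle of the surface that is visible of it).
- spotter.silhouettes(target, camera): "region" (480x640 bool, what is visible of it).
- spotter.pinpoint(target, camera): "at" ([x, y, z] in mm, in world coordinates, good to about 4 mm: a listed point, or the origin of a listed thing).
The state is a dict: "t": time; "joint_positions": joint angles; "joint_velocities": joint speeds; "tau": joint torques, N m; "eef_pos": TCP position; "tool_rot": TCP orientation; "wrist_force": force on the tool from outside, world axes, zero at the start; "moment": the same for the moment, N m; "finger_gap": opening from 0.0 (shut) to 1.0 (fully open); "gripper_force": force on a finger pad.
Only numpy, scipy, OpenCV 4.12 (cv2) and the standard library are available. Lean on these libraries where they do the work, as an engineer would, in place of code of your own. Each camera call takes 0.05 s, during which the arm holds its last target. There are 200 camera calls.

TASK

Before calibrating, the rotary phase shifter must be locked in its zero notch. The notch is hidden and lies somewhere clockwise (seen from above) of where the bar knob stands: find it by turning the knob slowly until its resistance dips and the notch draws it in, and let go there. Then press the lock plunger gently down until it is fully home, and leave the other things on the bench where they are.

Things in the scene. Friction and masses are not known exactly. Their poses are not given: they have to be found in the camera images.
- phase_shifter: rotary coaxial phase shifter, fixed on the bench: grey-topped round aluminium drum, 120 mm diameter, on a 130 x 142 mm plate, cover 46 mm above the bench, a coaxial jack on each side. Origin: on the bench, on the drum's axis, which is also the knob's axis; z up; x points from the lock plunger to the knob; the jacks point along +y and -y
- knob: black bar knob on the drum: bar 38 long, 13 wide, 28 mm tall (top 93 mm above the bench) on a 43 mm skirt. Origin: on the axis, 8 mm below the bar's top; x along the bar, z up. Its direction and pointer do not tell where the hidden notch is: 0.35 to 1.3 rad clockwise of the start. Drag 0.2 N m; entering the notch it dips below zero, leaving it takes 0.6; let go within 2 degrees it centres itself
- lock_plunger: steel push pin with a sprung, knurled 16 mm cap, 46 mm from the knob's axis. Origin: centre of the cap's top face, 67 mm above the bench when up; fully home is 8 mm straight down. Moving it takes 3 to 4 N; it stays where it is left. In the notch (within 2 degrees) it goes home, elsewhere it stops after 2 mm; once stopped, the cap gives 4 mm more (5 to 13 N), then none. Over 20 N harms it
- torque_wrench: bystander: small break-over torque wrench lying flat, 147 mm long, blue handle; origin under its middle
- adapter_a: bystander: small metal coaxial adapter standing upright, 19 mm diameter, 35 mm tall; origin under its centre
- adapter_b: bystander: small coaxial attenuator lying on its side, black body with gold ends, 38 mm long; origin under its centre
- loupe: bystander: black eye loupe standing on its rim, 42 mm diameter, 34 mm tall, behind the phase shifter (not the one in the far left corner); origin under its centre

How it is judged (in metres and radians):
At the end, for the whole second after the job is handed in: the lock plunger stands in the notch, pressed down to within 1.5 mm of fully home (8 mm of travel), let go, and it and the knob are at rest (z of lock_plunger in the frame of phase_shifter below 0.0605 m and linear speed of lock_plunger below 0.005 m/s and angular speed of knob below 0.05 rad/s); the robot touches nothing.
It fails at once if the lock plunger is pushed with more than 20 N (contact force between any of the fingers, the arm and lock_plunger above 20 N).
It fails at once if a bystander is moved by more than 15 mm (distance of any of torque_wrench, adapter_a, adapter_b, loupe from where it was at the start of the episode above 0.015 m).
It also fails if it takes over 64 s, if anything falls off the work surface, if the arm or the gripper's body presses on something with over 40 N, if the wrist force passes 120 N, or if a joint passes its speed limit or range.

## Working session

There is one attempt and no reset: what is moved stays moved. The work goes in short steps, Python scripts to look and compute and a tool call to move; the robot and the scene stay as the last step left them, time stands still between calls to the robot, and variables do not carry over. Pictures are saved under pics/ and viewed, at most 10 in all, crops included, and the job is handed in when it is done.

Besides the shell and the picture viewer there is one more tool, called as name(argument=value, ...) on one line, values as JSON. send_rows: Moves the arm, as the interface text tells. Its arguments: {"type":"object","properties":{"rows":{"type":"array","items":{"type":"number"}}},"required":["rows"]}

```bash
mkdir -p pics
python3 - <<'E'
from plant import *
import cv2
s=monitor.state(); print(s['t'],s['eef_pos'],s['tool_rot'],s['wrist_force'],s['finger_gap'],arm.tips_ahead)
ims=[]
for c in("scene","top"):
    im=grab_frame(c); cv2.imwrite(f'pics/{c}0.png',im[:,:,::-1]); print(c,camera_model(c))
    for n in("phase_shifter","knob","lock_plunger","torque_wrench","adapter_a","adapter_b","loupe"):
        r=spotter.pinpoint(n,c); print(n,[(x['score'],[round(float(v)) for v in x['at']]) for x in r[:3]])
print(monitor.state()['t'])
E
```

```text
0.0 [ 255.58094604 -569.69836756  262.88648207] [ 9.77833032e-01  2.09384069e-01 -2.61336490e-04 -8.96804272e-04] [ 0.08306561  0.77617521 -0.00691681] 0.999703522928193 25.0
scene {'vfov': 43.33046009234093, 'cx': 311.3778443464793, 'cy': 229.739681360764, 'position': array([  12.17720975, -105.56513248, 1048.73204474]), 'orientation': array([ 0.74022691, -0.60989157,  0.17650906, -0.221226  ])}
phase_shifter [(0.89, [559, -166, 3])]
knob [(0.72, [562, -171, 84])]
lock_plunger [(0.6, [520, -188, 68])]
torque_wrench [(0.97, [489, 211, 5])]
adapter_a [(0.68, [751, 146, 1]), (0.58, [747, 12, -1])]
adapter_b [(0.68, [751, 146, 1]), (0.58, [747, 12, -1])]
loupe [(0.89, [746, -102, 4]), (0.33, [556, -164, 2])]
top {'vfov': 44.32683612609171, 'cx': 316.5305820082894, 'cy': 238.1398867191177, 'position': array([ 490.74937316,   54.01527983, 1045.81222049]), 'orientation': array([-0.70061268,  0.70940465, -0.06183044,  0.0454303 ])}
phase_shifter [(0.9, [557, -166, 4]), (0.47, [748, 144, -4])]
knob [(0.67, [562, -170, 82])]
lock_plunger [(0.41, [516, -187, 68])]
torque_wrench [(0.88, [490, 214, 1])]
adapter_a [(0.63, [743, 15, -2]), (0.44, [749, 144, -6])]
adapter_b [(0.63, [743, 15, -2]), (0.44, [749, 144, -6])]
loupe [(0.83, [752, -106, -5]), (0.69, [559, -169, 83])]
0.8
```

View pics/scene0.png

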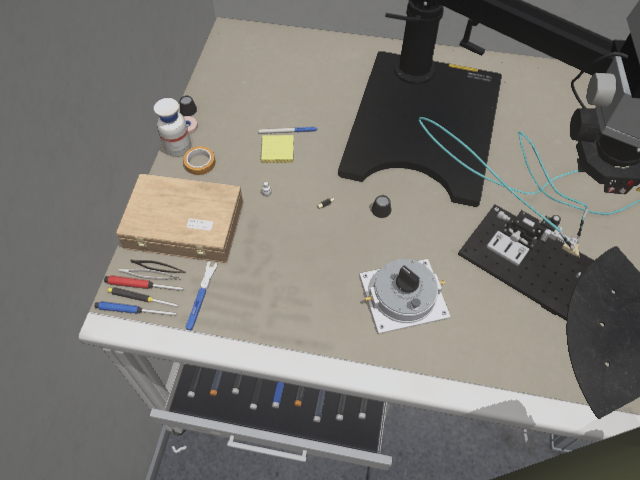

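View pics/top0.png

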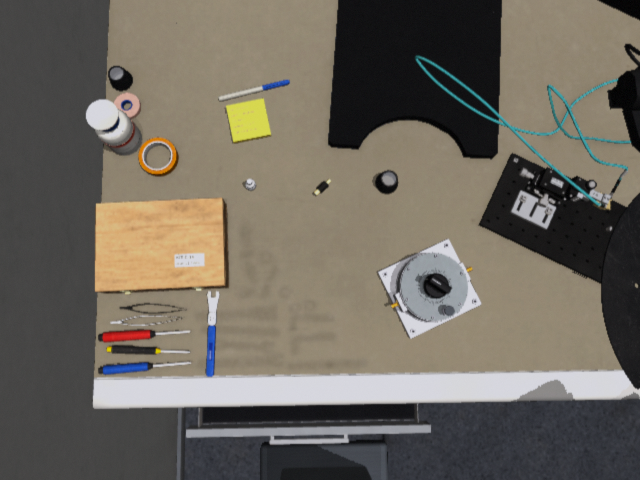

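The scene picture shows the drum at (406,290), with its plunger at (415,303) towards the robot. The top picture has the knob at (435,285) and the plunger at (446,310). A black holed disc stands at the right of both pictures, so I'll triangulate it because it lies near my path.

```bash
cat > h.py <<'E'
from plant import *
import numpy as np, cv2
from scipy.spatial.transform import Rotation as R
def ray(c,u,v,m=None):
    m=m or camera_model(c); f=240/np.tan(np.radians(m['vfov']/2))
    return np.array(m['position']),R.from_quat(m['orientation']).apply([(u-m['cx'])/f,(v-m['cy'])/f,1])
def onz(c,u,v,z,m=None):
    p,d=ray(c,u,v,m); return p+d*(z-p[2])/d[2]
def tri(a,b):
    p,d=ray('scene',*a);q,e=ray('top',*b)
    s=np.linalg.lstsq(np.c_[d,-e],q-p,rcond=None)[0]
    x,y=p+d*s[0],q+e*s[1]; return (x+y)/2,np.linalg.norm(x-y)
E
python3 - <<'E'
from h import *
for a,b in [((612,268),(633,232)),((602,323),(615,295)),((613,380),(629,362)),((568,330),(602,290)),((406,278),(435,284)),((415,303),(446,310))]: print(*tri(a,b))
print('plunger top cam',onz('top',446,310,67),'knob',onz('top',436,285,93), 'scene',onz('scene',415,303,67))
im=cv2.imread('pics/top0.png')[235:340,375:485]; a=cv2.resize(im,None,fx=5,fy=5,interpolation=cv2.INTER_CUBIC); cv2.imwrite('pics/c1.png',a)
E
```

```text
[ 649.3137815  -524.52364836   65.21158344] 24.98539661130835
[ 544.35908625 -503.92377836   39.4124595 ] 37.15584394190286
[ 431.41087725 -506.68130441   59.9343011 ] 37.64192244125849
[ 550.57605506 -480.75466523   -3.36870778] 4.873549471617015
[ 560.57315474 -165.55798775   70.18966617] 0.3781223530918174
[ 518.22798654 -186.24559504   59.00923949] 2.9659044422567504
plunger top cam [ 517.54985816 -182.85803448   67.        ] knob [ 557.3576282  -162.16316991   93.        ] scene [ 514.76323209 -186.98197849   67.        ]
```

View pics/c1.png

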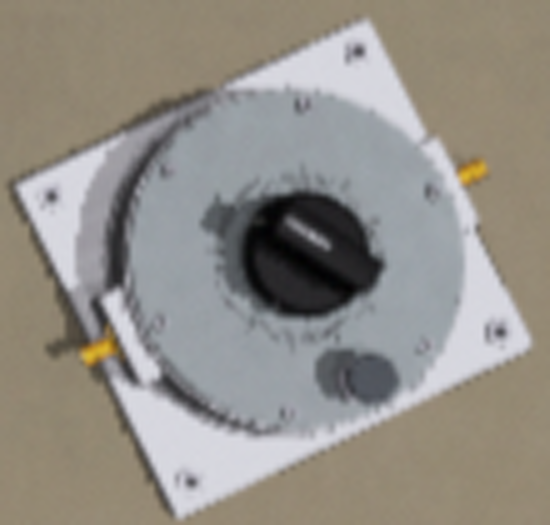

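The crop shows the bar running from (280,205) to (380,275). That makes the bar yaw about 55° in the world, with the plunger at (370,378). Shifter yaw is about 27°. I'll move above the knob now.

send_rows(rows=[0.15, -0.08, 0, 0, 0, 0.3, -0.16, 0, 0, 0, 0.45, -0.24, 0, 0, 0, 0.6, -0.33, 0, 0, 0, 0.75, -0.41, 0, 0, 0])

```text
t: 1.22
eef_pos: [382.4, -402.6, 263.9]
tool_rot: [0.978, 0.209, 0.0, 0.0]
wrist_force: [0.3, 0.8, 1.4]
finger_gap: 1.0
gripper_force: 0.0
```

send_rows(rows=[0.15, -0.08, 0, 0, 0, 0.3, -0.16, 0, 0, 0, 0.45, -0.24, 0, 0, 0, 0.6, -0.33, 0, 0, 0, 0.75, -0.41, 0, 0, 0])

```text
t: 1.63
eef_pos: [508.4, -236.3, 263.9]
tool_rot: [0.978, 0.209, 0.0, 0.0]
wrist_force: [0.8, -1.1, -0.1]
finger_gap: 1.0
gripper_force: 0.0
```

send_rows(rows=[0.13, -0.08, 0, -0.1, 0, 0.27, -0.156, 0, -0.2, 0, 0.27, -0.156, 0, -0.3, 0, 0.27, -0.156, 0, -0.4, 0, 0.27, -0.156, 0, -0.51, 0])

```text
t: 2.05
eef_pos: [553.7, -173.8, 263.7]
tool_rot: [0.886, 0.463, 0.0, 0.0]
wrist_force: [-0.9, -0.6, -0.2]
finger_gap: 1.003
gripper_force: 0.0
```

Run:
```python
from h import *
s=monitor.state(); print(s['t'],s['eef_pos'],s['tool_rot'],s['wrist_force'],s['moment'],s['joint_positions'])
m=camera_model('wrist'); im=grab_frame('wrist'); cv2.imwrite('pics/w1.png',im[:,:,::-1]); print(m)
for n in("phase_shifter","knob","lock_plunger"):
    r=spotter.pinpoint(n,'wrist'); print(n,[(x['score'],x['at']) for x in r[:2]])
    r=spotter.silhouettes(n,'wrist')
    if r:
        k=r[0]['region'].astype('uint8'); M=cv2.moments(k,True); u,v=M['m10']/M['m00'],M['m01']/M['m00']; print(M['m00'],u,v,onz('wrist',u,v,{'knob':80,'lock_plunger':67}.get(n,46),m))
```

```text
2.05 [ 553.74495014 -173.8400915   263.73381715] [8.86200465e-01 4.63301973e-01 8.80715063e-05 9.75343409e-05] [-0.90436377 -0.59765805 -0.16797738] [-0.07557735  0.01153387  0.02835629] [ 0.40275527  0.63731326 -0.3026755   1.70090435  0.2406251   0.83975614
 -0.6128352 ]
{'vfov': 68.2447495588253, 'cx': 316.960250605935, 'cy': 240.42362284223813, 'position': array([ 599.00216752, -109.50551657,  385.21185777]), 'orientation': array([ 0.94280265, -0.29576651, -0.04546233,  0.14689624])}
phase_shifter [(0.98, [559.6, -165.8, 1.3])]
15959.0 318.2953819161602 194.1968168431606 [ 565.34059822 -160.84650441   46.        ]
knob [(0.67, [560.1, -174.1, 84.2])]
lock_plunger [(0.8, [522.4, -189.8, 67.7])]
206.0 294.4805825242718 250.3106796116505 [ 518.15481904 -188.9245964    67.        ]
```

View pics/w1.png

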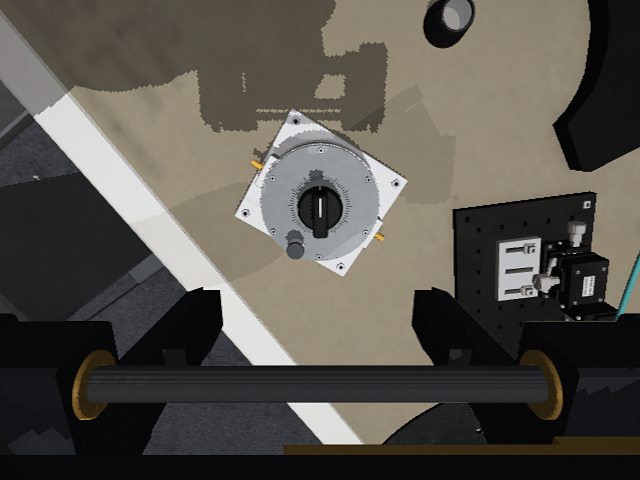

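The wrist picture shows the bar almost vertical, i.e. along tool x, from (320,186) to (320,238). The ring of cover screws is centred near (319.5,203), and the plunger cap is at (295,249).

Run:
```python
from h import *
im=cv2.imread('pics/w1.png')
for p,z in [((319.5,203),46),((320,150),46),((320,254),46),((274,181),46),((364,228),46),((320,199),93),((320,217),93),((320,238),93),((295,248),67)]: print(p,z,onz('wrist',*p,z).round(1))
a=cv2.resize(im[135:285,225:415],None,fx=4,fy=4,interpolation=cv2.INTER_CUBIC); cv2.imwrite('pics/c2.png',a)
```

```text
(319.5, 203) 46 [ 560.8 -170.    46. ]
(320, 150) 46 [ 590.  -129.5   46. ]
(320, 254) 46 [ 530.7 -213.4   46. ]
(274, 181) 46 [ 537.7 -127.5   46. ]
(364, 228) 46 [ 582.3 -216.3   46. ]
(320, 199) 93 [ 568.4 -159.4   93. ]
(320, 217) 93 [ 559.4 -172.    93. ]
(320, 238) 93 [ 548.7 -187.2   93. ]
(295, 248) 67 [ 519.1 -188.4   67. ]
```

View pics/c2.png

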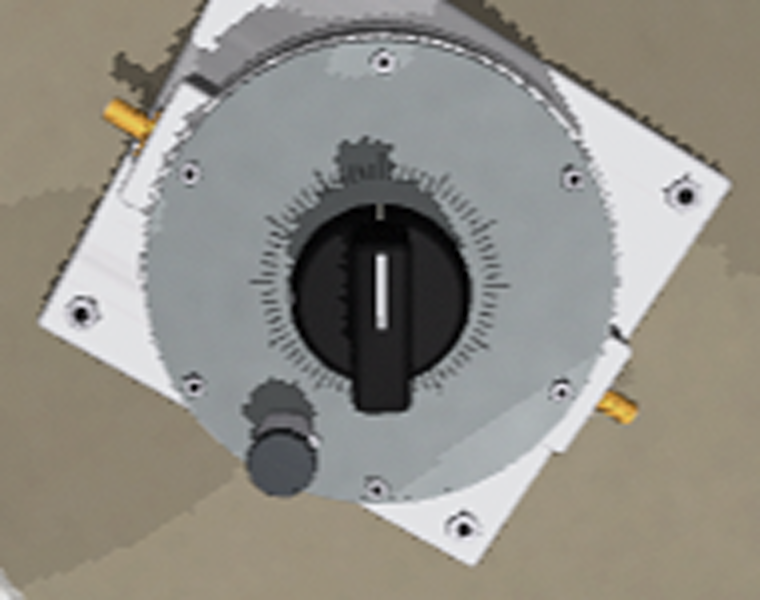

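Axis ≈ (560.5,−170), bar yaw ≈ 54.7° and plunger ≈ (518.5,−190), which is 46.5 mm from the axis as specified. I'll descend partway and check the settled pose.

send_rows(rows=[0, 0, 0.14, 0, 0, 0, 0, 0.28, 0, 0, 0, 0, 0.42, 0, 0, 0, 0, 0.52, 0, 0, 0, 0, 0.52, 0, 0])

```text
t: 2.82
eef_pos: [549.9, -174.4, 129.2]
tool_rot: [0.888, 0.46, -0.004, -0.003]
wrist_force: [-0.4, -0.1, 0.2]
finger_gap: 0.996
gripper_force: 0.0
```

send_rows(rows=[0, 0, 0, 0, 0, 0, 0, 0, 0, 0])

```text
t: 2.98
eef_pos: [554.3, -175.2, 135.2]
tool_rot: [0.888, 0.46, 0.001, 0.001]
wrist_force: [0.7, -0.3, 0.5]
finger_gap: 0.999
gripper_force: 0.0
```

send_rows(rows=[0.031, 0.008, 0, 0, 0, 0.031, 0.008, 0.05, 0, 0, 0.031, 0.008, 0.1, 0, 0, 0.031, 0.008, 0.16, 0, 0, 0.031, 0.008, 0.16, 0, 0])

```text
t: 3.4
eef_pos: [559.5, -169.3, 93.4]
tool_rot: [0.888, 0.46, -0.0, -0.0]
wrist_force: [-0.5, 0.0, -0.0]
finger_gap: 1.004
gripper_force: 0.0
```

send_rows(rows=[0, 0, 0, 0, 0, 0, 0, 0, 0, 0])

```text
t: 3.57
eef_pos: [560.5, -169.8, 95.2]
tool_rot: [0.888, 0.46, 0.001, 0.001]
wrist_force: [-0.2, 0.3, -0.0]
finger_gap: 1.004
gripper_force: 0.0
```

send_rows(rows=[0, 0, 0, 0, 1, 0, 0, 0, 0, 1, 0, 0, 0, 0, 1, 0, 0, 0, 0, 1, 0, 0, 0, 0, 1])

```text
t: 3.98
eef_pos: [559.4, -169.9, 93.9]
tool_rot: [0.888, 0.46, 0.0, 0.0]
wrist_force: [0.4, 0.4, 0.4]
finger_gap: 0.643
gripper_force: 0.0
```

send_rows(rows=[0, 0, 0, 0, 1, 0, 0, 0, 0, 1, 0, 0, 0, 0, 1, 0, 0, 0, 0, 1, 0, 0, 0, 0, 1])

```text
t: 4.4
eef_pos: [559.3, -169.8, 93.7]
tool_rot: [0.888, 0.46, -0.0, 0.0]
wrist_force: [0.3, 0.8, 1.2]
finger_gap: 0.268
gripper_force: 0.0
```

send_rows(rows=[0, 0, 0, 0, 1, 0, 0, 0, 0, 1, 0, 0, 0, 0, 1, 0, 0, 0, 0, 1, 0, 0, 0, 0, 1])

```text
t: 4.82
eef_pos: [559.5, -170.0, 93.7]
tool_rot: [0.888, 0.46, 0.0, 0.0]
wrist_force: [1.3, -1.1, -0.7]
finger_gap: 0.149
gripper_force: 30.0
```

```bash
cat > s.py <<'E'
from h import *
s=monitor.state(); q=s['tool_rot']
print(round(s['t'],2),s['eef_pos'].round(1),'yaw',round(2*np.degrees(np.arctan2(q[1],q[0])),2),'F',np.round(s['wrist_force'],1),'M',np.round(s['moment'],3),'j7',round(s['joint_positions'][6],3),'tau7',round(s['tau'][6],3),'gap',round(s['finger_gap'],3),round(s['gripper_force'],1))
E
python3 s.py
```

```text
4.82 [ 559.5 -170.    93.7] yaw 54.79 F [ 1.3 -1.1 -0.7] M [-0.242 -0.247  0.207] j7 -0.717 tau7 -0.23 gap 0.149 30.0
```

send_rows(rows=[0, 0, 0, 0.05, 1, 0, 0, 0, 0.1, 1, 0, 0, 0, 0.15, 1, 0, 0, 0, 0.2, 1, 0, 0, 0, 0.25, 1])

```text
t: 5.23
eef_pos: [559.6, -170.0, 93.7]
tool_rot: [0.941, 0.339, 0.0, 0.0]
wrist_force: [1.6, -1.2, -1.8]
finger_gap: 0.149
gripper_force: 30.0
```

```bash
python3 s.py
```

```text
5.23 [ 559.6 -170.    93.7] yaw 39.69 F [ 1.6 -1.2 -1.8] M [-0.23  -0.259  0.414] j7 -0.887 tau7 -0.032 gap 0.149 30.0
```

send_rows(rows=[0, 0, 0, 0.014, 1, 0, 0, 0, 0.028, 1, 0, 0, 0, 0.04, 1])

```text
t: 5.48
eef_pos: [559.5, -170.0, 93.7]
tool_rot: [0.947, 0.32, 0.0, 0.0]
wrist_force: [1.7, -0.4, -2.6]
finger_gap: 0.148
gripper_force: 30.0
```

```bash
python3 s.py
```

```text
5.48 [ 559.5 -170.    93.7] yaw 37.37 F [ 1.7 -0.4 -2.6] M [-0.286 -0.268  0.323] j7 -0.913 tau7 -0.278 gap 0.148 30.0
```

send_rows(rows=[0, 0, 0, 0.014, 1, 0, 0, 0, 0.028, 1, 0, 0, 0, 0.04, 1])

```text
t: 5.73
eef_pos: [559.5, -170.0, 93.7]
tool_rot: [0.954, 0.3, 0.0, 0.0]
wrist_force: [2.4, -0.9, -2.5]
finger_gap: 0.145
gripper_force: 30.0
```

```bash
python3 s.py
```

```text
5.73 [ 559.5 -170.    93.7] yaw 34.9 F [ 2.4 -0.9 -2.5] M [-0.371 -0.433  0.24 ] j7 -0.94 tau7 -0.178 gap 0.145 30.0
```

send_rows(rows=[0, 0, 0, 0.014, 1, 0, 0, 0, 0.028, 1, 0, 0, 0, 0.04, 1])

```text
t: 5.98
eef_pos: [559.5, -170.0, 93.8]
tool_rot: [0.96, 0.28, 0.0, 0.0]
wrist_force: [2.6, -1.8, -2.5]
finger_gap: 0.142
gripper_force: 30.0
```

```bash
python3 s.py
```

```text
5.98 [ 559.5 -170.    93.8] yaw 32.49 F [ 2.6 -1.8 -2.5] M [-0.455 -0.526  0.326] j7 -0.967 tau7 -0.264 gap 0.142 30.0
```

send_rows(rows=[0, 0, 0, 0.014, 1, 0, 0, 0, 0.028, 1, 0, 0, 0, 0.04, 1])

```text
t: 6.23
eef_pos: [559.5, -170.0, 93.8]
tool_rot: [0.966, 0.259, 0.0, 0.0]
wrist_force: [3.4, -1.6, -3.3]
finger_gap: 0.144
gripper_force: 30.0
```

```bash
python3 s.py
```

```text
6.23 [ 559.5 -170.    93.8] yaw 30.08 F [ 3.4 -1.6 -3.3] M [-0.446 -0.629  0.276] j7 -0.993 tau7 -0.17 gap 0.144 30.0
```

send_rows(rows=[0, 0, 0, 0.014, 1, 0, 0, 0, 0.028, 1, 0, 0, 0, 0.04, 1])

```text
t: 6.48
eef_pos: [559.5, -170.0, 93.8]
tool_rot: [0.971, 0.239, 0.0, 0.0]
wrist_force: [3.0, -3.0, -2.9]
finger_gap: 0.147
gripper_force: 30.0
```

```bash
python3 s.py
```

```text
6.48 [ 559.5 -170.    93.8] yaw 27.69 F [ 3.  -3.  -2.9] M [-0.609 -0.693  0.364] j7 -1.019 tau7 -0.226 gap 0.147 30.0
```

send_rows(rows=[0, 0, 0, 0.014, 1, 0, 0, 0, 0.028, 1, 0, 0, 0, 0.04, 1])

```text
t: 6.73
eef_pos: [559.5, -170.0, 93.8]
tool_rot: [0.976, 0.219, 0.0, 0.0]
wrist_force: [3.9, -3.1, -3.9]
finger_gap: 0.143
gripper_force: 30.0
```

```bash
python3 s.py
```

```text
6.73 [ 559.5 -170.    93.8] yaw 25.26 F [ 3.9 -3.1 -3.9] M [-0.715 -0.78   0.254] j7 -1.046 tau7 -0.133 gap 0.143 30.0
```

send_rows(rows=[0, 0, 0, 0.014, 1, 0, 0, 0, 0.028, 1, 0, 0, 0, 0.04, 1])

```text
t: 6.98
eef_pos: [559.5, -170.0, 93.8]
tool_rot: [0.98, 0.198, 0.0, 0.0]
wrist_force: [3.9, -4.5, -3.8]
finger_gap: 0.143
gripper_force: 30.0
```

```bash
python3 s.py
```

```text
6.98 [ 559.5 -170.    93.8] yaw 22.89 F [ 3.9 -4.5 -3.8] M [-0.675 -0.767  0.321] j7 -1.072 tau7 -0.199 gap 0.143 30.0
```

send_rows(rows=[0, 0, 0, 0.014, 1, 0, 0, 0, 0.028, 1, 0, 0, 0, 0.04, 1])

```text
t: 7.23
eef_pos: [559.5, -170.0, 93.7]
tool_rot: [0.984, 0.178, 0.0, 0.0]
wrist_force: [4.0, -3.2, -4.4]
finger_gap: 0.145
gripper_force: 30.0
```

```bash
python3 s.py
```

```text
7.23 [ 559.5 -170.    93.7] yaw 20.45 F [ 4.  -3.2 -4.4] M [-0.69  -0.723  0.105] j7 -1.098 tau7 -0.042 gap 0.145 30.0
```

Resistance dropped to 0.105 at yaw 20.5°, so I'll use finer steps.

send_rows(rows=[0, 0, 0, 0.008, 1, 0, 0, 0, 0.016, 1])

```text
t: 7.4
eef_pos: [559.5, -170.1, 93.8]
tool_rot: [0.986, 0.169, 0.0, 0.0]
wrist_force: [4.0, -3.0, -4.2]
finger_gap: 0.144
gripper_force: 30.0
```

```bash
python3 s.py
```

```text
7.4 [ 559.5 -170.1   93.8] yaw 19.48 F [ 4.  -3.  -4.2] M [-0.741 -0.771 -0.023] j7 -1.109 tau7 0.029 gap 0.144 30.0
```

send_rows(rows=[0, 0, 0, 0.008, 1, 0, 0, 0, 0.016, 1])

```text
t: 7.57
eef_pos: [559.5, -170.1, 93.7]
tool_rot: [0.987, 0.161, 0.0, 0.0]
wrist_force: [4.1, -4.2, -3.7]
finger_gap: 0.142
gripper_force: 30.0
```

```bash
python3 s.py
```

```text
7.57 [ 559.5 -170.1   93.7] yaw 18.49 F [ 4.1 -4.2 -3.7] M [-0.708 -0.762 -0.091] j7 -1.119 tau7 0.14 gap 0.142 30.0
```

send_rows(rows=[0, 0, 0, 0.008, 1, 0, 0, 0, 0.016, 1])

```text
t: 7.73
eef_pos: [559.5, -170.1, 93.8]
tool_rot: [0.988, 0.152, 0.0, 0.0]
wrist_force: [4.4, -3.2, -3.5]
finger_gap: 0.148
gripper_force: 30.0
```

```bash
python3 s.py
```

```text
7.73 [ 559.5 -170.1   93.8] yaw 17.52 F [ 4.4 -3.2 -3.5] M [-0.601 -0.737 -0.074] j7 -1.13 tau7 0.154 gap 0.148 30.0
```

send_rows(rows=[0, 0, 0, 0.008, 1, 0, 0, 0, 0.016, 1])

```text
t: 7.9
eef_pos: [559.5, -170.1, 93.7]
tool_rot: [0.99, 0.144, 0.0, 0.0]
wrist_force: [3.4, -2.7, -4.4]
finger_gap: 0.149
gripper_force: 30.0
```

```bash
python3 s.py
```

```text
7.9 [ 559.5 -170.1   93.7] yaw 16.57 F [ 3.4 -2.7 -4.4] M [-0.721 -0.784 -0.1  ] j7 -1.14 tau7 0.094 gap 0.149 30.0
```

send_rows(rows=[0, 0, 0, 0.008, 1, 0, 0, 0, 0.016, 1])

```text
t: 8.07
eef_pos: [559.5, -170.1, 93.8]
tool_rot: [0.991, 0.136, 0.0, 0.0]
wrist_force: [3.0, -3.4, -3.8]
finger_gap: 0.147
gripper_force: 30.0
```

```bash
python3 s.py
```

```text
8.07 [ 559.5 -170.1   93.8] yaw 15.63 F [ 3.  -3.4 -3.8] M [-0.677 -0.764  0.096] j7 -1.15 tau7 -0.029 gap 0.147 30.0
```

send_rows(rows=[0, 0, 0, 0.008, 1, 0, 0, 0, 0.012, 1])

```text
t: 8.23
eef_pos: [559.5, -170.0, 93.8]
tool_rot: [0.992, 0.13, 0.0, 0.0]
wrist_force: [4.4, -3.6, -4.0]
finger_gap: 0.144
gripper_force: 30.0
```

```bash
python3 s.py
```

```text
8.23 [ 559.5 -170.    93.8] yaw 14.95 F [ 4.4 -3.6 -4. ] M [-0.642 -0.792  0.184] j7 -1.158 tau7 -0.164 gap 0.144 30.0
```

send_rows(rows=[0, 0, 0, 0.008, 1, 0, 0, 0, 0.012, 1])

```text
t: 8.4
eef_pos: [559.5, -170.0, 93.8]
tool_rot: [0.992, 0.124, 0.0, 0.0]
wrist_force: [3.6, -3.1, -4.3]
finger_gap: 0.146
gripper_force: 30.0
```

```bash
python3 s.py
```

```text
8.4 [ 559.5 -170.    93.8] yaw 14.25 F [ 3.6 -3.1 -4.3] M [-0.706 -0.715  0.245] j7 -1.166 tau7 -0.256 gap 0.146 30.0
```

The torque has risen back through the drag level, so this is the notch centre (about 14.5°). I'll release and lift.

send_rows(rows=[0, 0, 0, 0, 0.6, 0, 0, 0, 0, 0.6, 0, 0, 0, 0, 0.6, 0, 0, 0, 0, 0.6, 0, 0, 0, 0, 0.6])

```text
t: 8.82
eef_pos: [558.7, -169.3, 93.7]
tool_rot: [0.992, 0.125, -0.001, -0.0]
wrist_force: [0.0, -0.2, 0.7]
finger_gap: 0.4
gripper_force: 0.0
```

send_rows(rows=[0, 0, -0.1, 0, 0.6, 0, 0, -0.2, 0, 0.6, 0, 0, -0.3, 0, 0.6, 0, 0, -0.4, 0, 0.6, 0, 0, -0.4, 0, 0.6])

```text
t: 9.23
eef_pos: [561.7, -170.4, 198.3]
tool_rot: [0.992, 0.124, 0.004, 0.001]
wrist_force: [0.5, 0.4, 0.2]
finger_gap: 0.397
gripper_force: 0.0
```

```bash
python3 s.py
python3 - <<'E'
from h import *
m=camera_model('wrist'); im=grab_frame('wrist'); r=spotter.pinpoint('lock_plunger','wrist'); print([(x['score'],x['at']) for x in r[:2]])
r=spotter.pinpoint('phase_shifter','wrist'); print([(x['score'],x['at']) for x in r[:2]])
f=240/np.tan(np.radians(m['vfov']/2)); d=R.from_quat(m['orientation']).inv().apply(np.array([540,-180,67])-m['position']); u,v=[int(t) for t in (m['cx']+f*d[0]/d[2],m['cy']+f*d[1]/d[2])]
x0,y0=max(0,min(u-95,450)),max(0,min(v-75,330)); print(x0,y0,u,v)
a=cv2.resize(im[y0:y0+150,x0:x0+190,::-1],None,fx=4,fy=4,interpolation=cv2.INTER_CUBIC); cv2.imwrite('pics/c3.png',a)
np.save('m.npy',m,allow_pickle=True)
E
```

```text
9.23 [ 561.7 -170.4  198.3] yaw 14.3 F [0.5 0.4 0.2] M [ 0.014 -0.024  0.025] j7 -1.153 tau7 0.036 gap 0.397 0.0
[(0.71, [517.7, -189.3, 68.0])]
[(0.97, [560.9, -168.8, 1.9])]
225 193 320 268
```

View pics/c3.png

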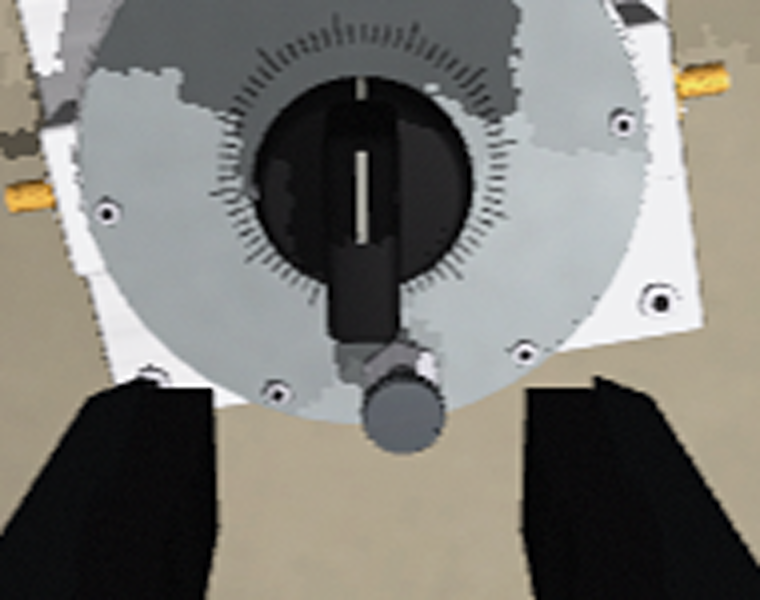

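The bar is still aligned with the tool (yaw ≈ 14.3°), so the knob stayed in the notch. The cap is at crop (403,412), which is full-frame (325.8,296).

send_rows(rows=[0, 0, 0, 0, 1, 0, 0, 0, 0, 1, 0, 0, 0, 0, 1])

```text
t: 9.63
eef_pos: [558.6, -169.6, 192.6]
tool_rot: [0.992, 0.125, -0.001, -0.0]
wrist_force: [-0.4, -0.0, 0.4]
finger_gap: 0.2
gripper_force: 0.0
```

```bash
python3 s.py
python3 - <<'E'
from h import *
m=np.load('m.npy',allow_pickle=True).item()
p=onz('wrist',325.75,296,67,m); print(p)
p=(p+np.array([518.5,-190,67])+np.array([517.7,-189.3,67]))/3
s=monitor.state(); d=p-s['eef_pos']; print(p,d,R.from_quat(s['tool_rot']).inv().apply([d[0],d[1],100-s['eef_pos'][2]])/250)
E
```

```text
9.63 [ 558.6 -169.6  192.6] yaw 14.33 F [-0.4 -0.   0.4] M [-0.008  0.014  0.028] j7 -1.153 tau7 -0.0 gap 0.2 0.0
[ 518.74813215 -189.6148691    67.        ]
[ 518.31604405 -189.6382897    67.        ] [ -40.31789108  -20.02653086 -125.61640063] [-0.17536753  0.03806153  0.37076653]
```

send_rows(rows=[-0.1, 0.02, 0, 0, 1, -0.175, 0.038, 0, 0, 1, -0.175, 0.038, 0.13, 0, 1, -0.175, 0.038, 0.25, 0, 1, -0.175, 0.038, 0.3, 0, 1])

```text
t: 10.05
eef_pos: [517.2, -189.5, 115.5]
tool_rot: [0.992, 0.125, -0.002, -0.001]
wrist_force: [-0.6, 0.6, -0.0]
finger_gap: 0.006
gripper_force: 0.0
```

send_rows(rows=[0, 0, 0, 0, 1, 0, 0, 0, 0, 1, 0, 0, 0, 0, 1])

```text
t: 10.3
eef_pos: [519.8, -190.0, 119.3]
tool_rot: [0.992, 0.125, 0.001, 0.0]
wrist_force: [0.5, 0.4, 0.0]
finger_gap: 0.009
gripper_force: 0.0
```

```bash
python3 s.py
```

```text
10.3 [ 519.8 -190.   119.3] yaw 14.33 F [0.5 0.4 0. ] M [ 0.038 -0.01   0.001] j7 -1.125 tau7 0.001 gap 0.009 0.0
```

send_rows(rows=[-0.004, 0, 0.02, 0, 1, -0.004, 0, 0.04, 0, 1, -0.004, 0, 0.06, 0, 1, -0.004, 0, 0.075, 0, 1, -0.004, 0, 0.084, 0, 1])

```text
t: 10.72
eef_pos: [518.1, -190.0, 97.2]
tool_rot: [0.992, 0.125, -0.0, -0.0]
wrist_force: [-0.3, -0.1, -0.3]
finger_gap: 0.002
gripper_force: 0.0
```

send_rows(rows=[0, 0, 0, 0, 1, 0, 0, 0, 0, 1, 0, 0, 0, 0, 1, 0, 0, 0, 0, 1, 0, 0, 0, 0, 1])

```text
t: 11.13
eef_pos: [518.4, -190.2, 97.9]
tool_rot: [0.992, 0.125, 0.0, 0.0]
wrist_force: [0.1, -0.5, 0.9]
finger_gap: 0.0
gripper_force: 0.0
```

```bash
python3 s.py
```

```text
11.13 [ 518.4 -190.2   97.9] yaw 14.33 F [ 0.1 -0.5  0.9] M [ 0.01   0.006 -0.048] j7 -1.127 tau7 0.0 gap 0.0 0.0
```

send_rows(rows=[0, 0, 0.004, 0, 1, 0, 0, 0.008, 0, 1, 0, 0, 0.012, 0, 1, 0, 0, 0.016, 0, 1, 0, 0, 0.02, 0, 1])

```text
t: 11.55
eef_pos: [518.2, -190.1, 92.6]
tool_rot: [0.992, 0.125, -0.0, 0.0]
wrist_force: [1.1, -0.7, 1.1]
finger_gap: 0.003
gripper_force: 0.0
```

send_rows(rows=[0, 0, 0.004, 0, 1, 0, 0, 0.007, 0, 1, 0, 0, 0.01, 0, 1])

```text
t: 11.8
eef_pos: [518.2, -190.1, 90.3]
tool_rot: [0.992, 0.125, -0.0, 0.0]
wrist_force: [-0.8, -0.2, 2.7]
finger_gap: 0.007
gripper_force: 1.5
```

send_rows(rows=[0, 0, 0.003, 0, 1, 0, 0, 0.006, 0, 1])

```text
t: 11.97
eef_pos: [518.2, -190.1, 88.8]
tool_rot: [0.992, 0.125, 0.0, 0.0]
wrist_force: [-0.6, 0.2, 3.3]
finger_gap: 0.005
gripper_force: 1.5
```

send_rows(rows=[0, 0, 0.003, 0, 1, 0, 0, 0.006, 0, 1, 0, 0, 0.008, 0, 1])

```text
t: 12.22
eef_pos: [518.3, -190.1, 86.7]
tool_rot: [0.992, 0.125, 0.0, 0.0]
wrist_force: [-0.5, 0.5, 2.6]
finger_gap: 0.004
gripper_force: 1.4
```

send_rows(rows=[0, 0, 0.003, 0, 1, 0, 0, 0.006, 0, 1])

```text
t: 12.38
eef_pos: [518.3, -190.1, 85.2]
tool_rot: [0.992, 0.125, 0.0, 0.0]
wrist_force: [-0.7, 0.8, 2.8]
finger_gap: 0.008
gripper_force: 1.5
```

send_rows(rows=[0, 0, 0.002, 0, 1, 0, 0, 0.004, 0, 1])

```text
t: 12.55
eef_pos: [518.3, -190.1, 84.3]
tool_rot: [0.992, 0.125, -0.0, 0.0]
wrist_force: [-1.7, 0.8, 5.2]
finger_gap: 0.001
gripper_force: 2.7
```

send_rows(rows=[0, 0, 0.002, 0, 1, 0, 0, 0.004, 0, 1, 0, 0, 0.004, 0, 1])

```text
t: 12.8
eef_pos: [518.2, -190.1, 83.5]
tool_rot: [0.992, 0.125, 0.0, 0.0]
wrist_force: [-1.0, 1.3, 6.4]
finger_gap: 0.001
gripper_force: 3.4
```

The force is following the cap spring (5.2, then 6.4 N), so the plunger is home. I'll retreat.

send_rows(rows=[0, 0, -0.03, 0, 1, 0, 0, -0.12, 0, 1, 0, 0, -0.25, 0, 1, 0, 0, -0.4, 0, 1, 0, 0, -0.4, 0, 1])

```text
t: 13.22
eef_pos: [521.7, -191.4, 189.1]
tool_rot: [0.992, 0.124, 0.005, 0.002]
wrist_force: [0.8, -0.5, 0.6]
finger_gap: 0.004
gripper_force: 0.0
```

send_rows(rows=[0, 0, 0, 0, 1, 0, 0, 0, 0, 1, 0, 0, 0, 0, 1, 0, 0, 0, 0, 1, 0, 0, 0, 0, 1])

```text
t: 13.63
eef_pos: [517.6, -189.9, 182.1]
tool_rot: [0.992, 0.125, -0.001, -0.0]
wrist_force: [-0.3, -0.2, 0.4]
finger_gap: 0.003
gripper_force: 0.0
```

```bash
python3 s.py
python3 - <<'E'
from h import *
m=camera_model('wrist'); im=grab_frame('wrist')
r=spotter.pinpoint('lock_plunger','wrist'); print([(x['score'],x['at']) for x in r[:2]])
f=240/np.tan(np.radians(m['vfov']/2)); d=R.from_quat(m['orientation']).inv().apply(np.array([530,-180,67])-m['position']); u,v=[int(t) for t in (m['cx']+f*d[0]/d[2],m['cy']+f*d[1]/d[2])]
x0,y0=max(0,min(u-95,450)),max(0,min(v-75,330)); print(x0,y0)
cv2.imwrite('pics/c4.png',cv2.resize(im[y0:y0+150,x0:x0+190,::-1],None,fx=4,fy=4,interpolation=cv2.INTER_CUBIC))
for z in(59,67):
    d=R.from_quat(m['orientation']).inv().apply(np.array([518.4,-189.8,z])-m['position']); print(z,4*(m['cx']+f*d[0]/d[2]-x0),4*(m['cy']+f*d[1]/d[2]-y0))
E
```

```text
13.63 [ 517.6 -189.9  182.1] yaw 14.33 F [-0.3 -0.2  0.4] M [-0.08 -0.01  0.07] j7 -1.115 tau7 0.0 gap 0.003 0.0
[(0.72, [520.6, -189.2, 57.1])]
211 150
59 421.7289571030899 362.42255029386797
67 421.5987834729606 376.3519327830812
```

View pics/c4.png

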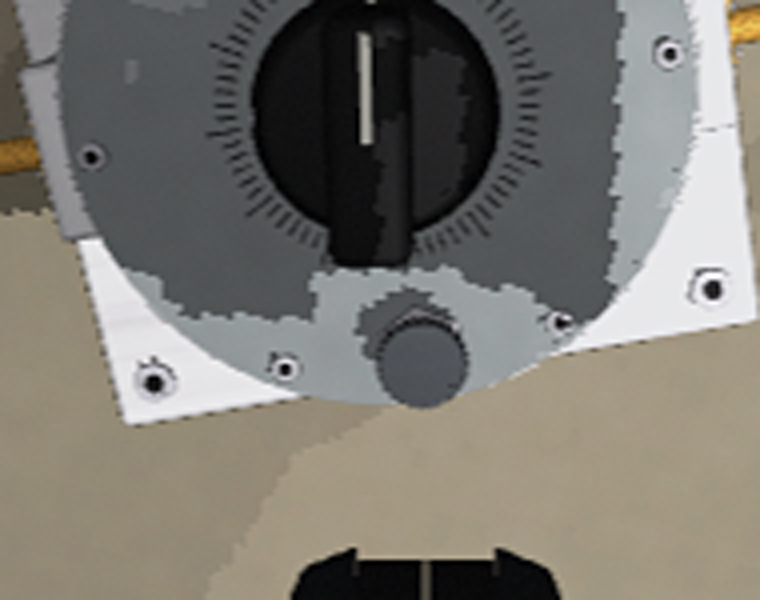

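The cap appears at crop (423,363), which matches the prediction for z = 59 (422,362), and no white shank shows. The plunger is home and the arm is clear.

```bash
python3 -c "
from plant import order
print(order.hand_in())"
```

```text
the job is handed in; nothing more can be done
None
```

The knob is in its zero notch, about 40° clockwise of where it started, the lock plunger is pressed fully home with a peak reading of about 6.4 N, and the arm was clear when I handed the job in; no verdict came back.

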